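Shut and lock the heavy-lidded socket case

TASK

The steel socket case on the bench stands open. Tip its heavy lid over and lower it with your fingers all the way down, so that it never drops or slams, then push the lock plunger on top of the lid fully in. Be gentle with lid and lock, do not disturb anything else on the bench, and finish with your hand clear.

Things in the scene. Friction and masses are not known exactly. Their poses are not given: they have to be found in the camera images.
- case: open grey steel case, fixed to the bench on screw feet 4 to 20 high; 160 (its x) by 260 (its y) outside, rim 110 above its underside. Origin at the centre of its underside; x points from its front wall (under the lid's tab when shut) to its hinge wall, z up. It stands sideways to the robot: hinge on the left (world +y), front wall on the right, give or take 0.35 rad.
- hinge (a point): middle of the lid's hinge line, on the outer top edge of the case's back wall: 80 along the case's +x from its centre, 110 above its underside. The hinge line runs along the case's y. Axes as the case's.
- lid (a joint): lid angle in rad: 0 shut, 1.57 upright, 1.80 the stop leaning back; starts at 1.62 to 1.74. The lid weighs 1.4 to 2.4 kg. Hinge friction, 0.55 N m, keeps it standing within some 0.3 rad of upright; further over (below 1.05 to 1.25) it falls, hardly braked: over 1 rad/s below 1.15 rad is a drop. Holding it up at the tab takes up to about 12 N; over 25 N from the robot bends it.
- lid_mid (a point): centre of the lid's outer face. The lid is a grey slab 160 long from the hinge line, 260 wide, 12 thick. Its underside (the face over the box when it is upright) passes through the hinge line. Axes are the lid's: x along the lid from tab to hinge, y along the hinge line, z out of the outer face (up when shut).
- tab_end (a point): middle of the free edge of the lid's lifting tab, a steel plate 120 wide, 8 thick that continues the lid's middle plane (6 outside the underside) 40 beyond the slab's front edge: this point is 200 from the hinge line. When shut the tab stands out 40 in front of the case's front wall with clear air beneath. Axes are the lid's.
- plunger_top (a point): centre of the end face of the lock plunger, a plain steel cylinder 26 across on the lid's outer face, 100 from the hinge line and 85 along the lid's +y (towards the robot) from its middle, standing 16 proud of that face when out and 6 when fully in. Axes are the lid's.
- plunger (a joint): how far the plunger is pushed in, in m: 0 to 0.010 at its rigid stop. It slides into the lid against about 12 N of friction and stays where it is left; the case is locked when it is in to its stop (over 0.0094). Not to be pushed with more than 25 N, nor before the lid is shut.
- carton_a: small closed cardboard carton 100 x 70 x 60 high, standing behind the hinge side of the case; origin at the centre of its underside. Not part of the job, leave it.
- bearing: steel bearing ring, 52 outside, 18 high, lying flat on the bench beyond the tab side of the case; origin at the centre of its underside. Not part of the job, leave it.
- jar: clear screw jar, 68 across, 100 high; origin under its centre. Not part of the job, leave it.
- tin: green tin, 66 across, 120 high; origin under its centre. Not part of the job, leave it.
- carton_b: cardboard carton 120 x 80 x 70 high; origin under its centre. Not part of the job, leave it.
- carton_c: cardboard carton 90 x 90 x 50 high; origin under its centre. Not part of the job, leave it.
- hammer: hammer lying on the bench; origin under it. Not part of the job, leave it.
- wrench: spanner lying on the bench; origin under it. Not part of the job, leave it.

How it is judged:
On the way, in this order (a step that is already met when the one before it is completed fails the run):
1. the lid has been tipped over and is being lowered, resting on the fingers (lid between 0.15 and 1.0 rad, at least 1 N of contact, for 0.5 s) (value of joint lid between 0.15 and 1 rad and contact force between the fingers and case above 1 N), for 0.5 s.
2. the lid is shut (under 0.02 rad for 0.3 s) (value of joint lid below 0.02 rad), for 0.3 s.
3. the plunger is pushed in over 9.4 mm (value of joint plunger above 0.0094 m), for 0.1 s.
At the end, for the whole second after the job is handed in: The lid lies shut (under 0.02 rad) and still, and the lock plunger is in by more than 9.4 mm (value of joint lid below 0.02 rad and value of joint plunger above 0.0094 m and velocity of joint lid between -0.05 and 0.05 rad/s); the robot touches nothing.
It fails at once if the lid drops or slams (closing faster than 1.0 rad/s anywhere below 1.15 rad) (value of joint lid below 1.15 rad and velocity of joint lid below -1 rad/s).
It fails at once if the robot pushes the case, its lid or its plunger with more than 25 N (contact force between any of the fingers, the arm and case above 25 N).
It fails at once if the plunger is pushed in (over 4 mm) before the lid is shut (over 0.05 rad) (value of joint plunger above 0.004 m and value of joint lid above 0.05 rad).
It fails at once if a bystander is moved by more than 30 mm (distance of any of carton_a, bearing, jar, tin, carton_b, carton_c, hammer, wrench from where it was at the start of the episode above 0.03 m).
It also fails if it takes over 69 s, if anything falls off the work surface, if the arm or the gripper's body presses on something with over 40 N, if the wrist force passes 120 N, or if a joint passes its speed limit or range.

ROBOT

A 6-joint arm with a two-finger parallel gripper is mounted at the origin on the work surface. World frame = base frame: x ahead of the robot, y to its left, z up, the work surface at z = 0. Lengths are in m, angles in rad, forces in N, time in s.
With the tool pointing down it reaches from about 0.375 to 0.975 m from the base axis. Payload 3.8 kg.
Tool frame: the origin (TCP) lies midway between the tips of the shut fingers; the grasp point (between the pads) lies 19 mm behind it; z points along the fingers, y is the direction in which the jaws open and shut (so a half turn about z gives the same grasp; the last joint's range is limited). The gripper opens to 85 mm and grips with 20 to 120 N. Pads are 22 mm wide; open, the fingers measure 114 mm over their backs; the gripper's body (76 mm by 85 mm) begins 54 mm behind the grasp point. The pads swing forward as they close: fully open they stand 13 mm farther back than shut.
Start: joints at [-1.384, 0.264, 1.604, -0, 1.274, -0.037], TCP at [0.15, -0.658, 0.231] pointing down, gripper open.
Joint ranges: [-2.63, 2.63], [-0.94, 2.18], [0.31, 2.57], [-1.31, 4.45], [0, 2.66], [-2.55, 2.55]. Speed limits (rad/s): [2.57, 2.57, 3.14, 3.14, 3.14, 3.14].

INTERFACE

Orientations are given as a unit quaternion [w, x, y, z].
In Python, from cell import read_state, cams, hand_in gives the robot as it stands.
- The arm moves only by the tool step_arm, never from a script. Its argument "plan" is a list of rows, each an object of numbers: "x", "y", "z": the shift along the tool's x, y, z in cm; "rx", "ry", "rz": the turn, a rotation vector about the tool's x, y, z in degrees. A call has 1 to 5 rows; each row shifts and turns the commanded pose from where the row before left it, along the tool's axes as they then stand; what a row does not reach is not made up. A row lasts 1/8 s, in which the tool goes at most 62.5 mm and 10.7 degrees, less where a joint would pass 70% of its speed; a pose out of reach is approached as far as the arm can. A call with a gripper value outside its range is refused whole. "grip" is the finger opening in cm, from 0 to 8.54, set as the call begins (left out, the last holds). The fingers move at their own pace and stop on an object; "grip_force" is the grip in N (left out, the last holds). Time passes only in rows, so rows that do not move let the fingers close. It gives the time, the measured TCP pose, the force and the opening at its end, in the units of the state.
- read_state(): the state, without advancing time (a new reading comes with each control period).
- cams.camera(name): name is "scene" or "top" or "wrist"; returns (picture, depth): 480x640x3 uint8, red, green, blue; 480x640 float32, m along the optical axis (not along the pixel's ray), 0 where there is no reading.
- cams.get_calibration(name): a dict with "camera_matrix" (3x3 intrinsics, pixels), "rvec" (rotation vector, rad) and "tvec" (3), from world to camera coordinates, as OpenCV has them. Camera axes: x right, y down, z forward; pixel columns grow to the right and rows downward; lengths in m; the calibration is good to about 2 mm. The wrist camera is an equidistant fisheye: a pixel r from the principal point sees the ray r / f radians off the axis. A picture is of the moment at which its call begins: read the wrist's pose just before it. get_calibration takes no time and is no camera call; for the wrist camera it gives the pose at the moment of the call.
- hand_in(): hands the job in, once; it reports no verdict.
The state is a dict: "time_s": time; "joints": joint angles; "dq": joint speeds; "effort": joint torques, N m; "ee_pos": TCP position; "orientation": TCP orientation; "ft_force": force on the tool from outside, world axes, zero at the start; "wrist_torque": the same for the moment, N m; "grip_width": finger opening in m.
Only numpy, scipy, OpenCV 4.12 (cv2) and the standard library are available. Lean on these libraries where they do the work, as an engineer would, in place of code of your own. Each camera call takes 0.05 s, during which the arm holds its last target. There are 200 camera calls.

## Working session

There is one attempt and no reset: what is moved stays moved. The work goes in short steps, Python scripts to look and compute and a tool call to move; the robot and the scene stay as the last step left them, time stands still between calls to the robot, and variables do not carry over. Pictures are saved under pics/ and viewed, about 8 in all and at most 12, crops included, and the job is handed in when it is done.

Besides the shell and the picture viewer there is one more tool, called by a JSON object that holds its "name" and its "arguments", one argument or row to a line. step_arm: Moves the arm, as the interface text tells. Its arguments: {"type":"object","properties":{"plan":{"type":"array","items":{"type":"object","properties":{"x":{"type":"number"},"y":{"type":"number"},"z":{"type":"number"},"rx":{"type":"number"},"ry":{"type":"number"},"rz":{"type":"number"}}}},"grip":{"type":"number"},"grip_force":{"type":"number"}},"required":["plan"]}

```bash
mkdir -p pics; ls
python3 - <<'E'
from cell import read_state, cams
import cv2,numpy as np
print(read_state())
for n in ["scene","top"]:
    p,d=cams.camera(n); c=cams.get_calibration(n)
    cv2.imwrite(f"pics/{n}0.png",p[:,:,::-1]); np.savez(f"{n}0.npz",p=p,d=d,**c)
    R=cv2.Rodrigues(np.array(c["rvec"]))[0]; print(n,c["camera_matrix"],-R.T@np.array(c["tvec"]).ravel(),R[2], (d>0).mean())
E
```

```text
pics
{'time_s': 0.0, 'joints': array([-1.38389514e+00,  2.64755329e-01,  1.60537591e+00,  1.21348056e-05,
        1.27372507e+00, -3.68834768e-02]), 'dq': array([-0.00089155, -0.00029284, -0.00018995,  0.00044568,  0.000247  ,
       -0.00013789]), 'effort': array([-1.64662390e-03, -5.15119135e+01, -3.67314792e+01, -1.80828538e-04,
        1.27474821e-02,  1.09294444e-05]), 'ee_pos': array([ 0.14967233, -0.65743749,  0.22995955]), 'orientation': array([-1.12907992e-03,  9.93746144e-01,  1.11657155e-01, -7.90342066e-05]), 'ft_force': array([-0.08974375, -0.24310936,  0.4629657 ]), 'wrist_torque': array([-0.0032295 , -0.05226833, -0.01942042]), 'grip_width': 0.0855401915413016}
scene [[466.81487436   0.         322.46187723]
 [  0.         466.81487436 240.81220563]
 [  0.           0.           1.        ]] [ 1.22234462 -0.70935734  0.81363309] [-0.56997648  0.57418115 -0.58774384] 0.9813020833333334
top [[540.13511378   0.         322.32759922]
 [  0.         540.13511378 239.37717499]
 [  0.           0.           1.        ]] [ 0.37444242 -0.01121895  1.56950042] [ 0.11378534 -0.00712084 -0.99347984] 0.9960416666666667
```

View pics/scene0.png

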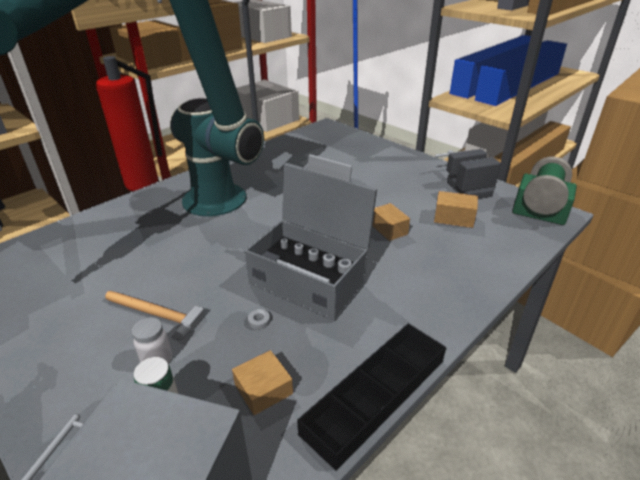

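View pics/top0.png

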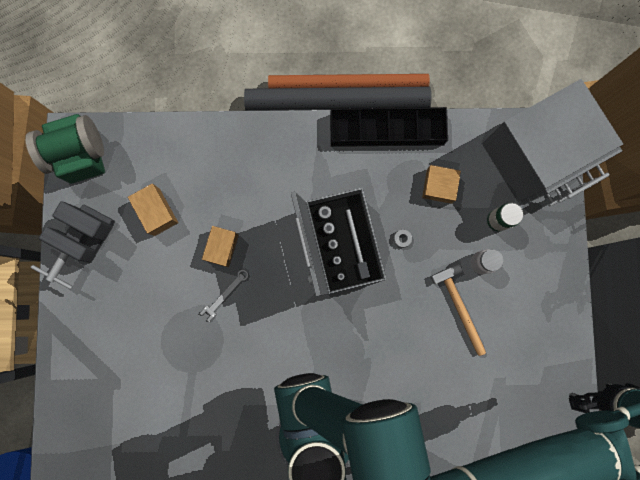

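The scene view shows the open case (lid about (330,205)), with carton_a behind the hinge and the bearing at (258,318). In the top view the rim corners are near (305,192), (368,190), (384,282) and (318,297), and the lid top edge is near (295,195)–(312,290). Next I'll measure from depth.

```bash
cat > h.py <<'E'
import numpy as np,cv2
def cloud(p,d,c):
    K=c["camera_matrix"];R=cv2.Rodrigues(np.array(c["rvec"]))[0];t=np.array(c["tvec"]).ravel()
    v,u=np.mgrid[:480,:640]
    P=np.stack([(u-K[0,2])/K[0,0]*d,(v-K[1,2])/K[1,1]*d,d],-1)
    W=(P-t)@R; W[d<=0]=np.nan; return W
E
python3 - <<'E'
from h import *
for n in ["scene","top"]:
    f=np.load(n+"0.npz"); W=cloud(f["p"],f["d"],f)
    for (u,v) in ([(305,190),(350,205),(330,225),(250,252),(330,310),(258,318),(120,380)] if n=="scene" else [(375,235),(378,230),(300,240),(403,239),(220,245),(250,200),(440,330)]):
        print(n,u,v,W[v,u].round(4))
    np.save(n+"W.npy",W)
    c=np.array([0.47,-0.03]); m=(np.abs(W[...,0]-c[0])<.25)&(np.abs(W[...,1]-c[1])<.25)
    h,e=np.histogram(W[m][:,2],bins=np.arange(-.01,.35,.01)); print(n,[(round(a,2),int(b)) for a,b in zip(e,h)])
    # rim
E
```

```text
scene 305 190 [ 0.4601 -0.0037  0.2199]
scene 350 205 [0.59   0.0229 0.2192]
scene 330 225 [0.5429 0.0026 0.1484]
scene 250 252 [ 0.4514 -0.1862  0.1164]
scene 330 310 [ 0.6753 -0.1341  0.0356]
scene 258 318 [ 0.5443 -0.249  -0.0006]
scene 120 380 [ 0.6618 -0.6025  0.2004]
scene [(np.float64(-0.01), 3029), (np.float64(0.0), 8035), (np.float64(0.01), 576), (np.float64(0.02), 369), (np.float64(0.03), 349), (np.float64(0.04), 321), (np.float64(0.05), 348), (np.float64(0.06), 1516), (np.float64(0.07), 1176), (np.float64(0.08), 1029), (np.float64(0.09), 890), (np.float64(0.1), 735), (np.float64(0.11), 982), (np.float64(0.12), 302), (np.float64(0.13), 318), (np.float64(0.14), 308), (np.float64(0.15), 324), (np.float64(0.16), 318), (np.float64(0.17), 321), (np.float64(0.18), 337), (np.float64(0.19), 343), (np.float64(0.2), 333), (np.float64(0.21), 352), (np.float64(0.22), 347), (np.float64(0.23), 358), (np.float64(0.24), 346), (np.float64(0.25), 365), (np.float64(0.26), 364), (np.float64(0.27), 391), (np.float64(0.28), 166), (np.float64(0.29), 177), (np.float64(0.3), 183), (np.float64(0.31)
[... 476 characters left out ...]
(np.float64(0.05), 99), (np.float64(0.06), 3198), (np.float64(0.07), 996), (np.float64(0.08), 412), (np.float64(0.09), 224), (np.float64(0.1), 106), (np.float64(0.11), 543), (np.float64(0.12), 75), (np.float64(0.13), 50), (np.float64(0.14), 45), (np.float64(0.15), 45), (np.float64(0.16), 48), (np.float64(0.17), 50), (np.float64(0.18), 47), (np.float64(0.19), 51), (np.float64(0.2), 56), (np.float64(0.21), 73), (np.float64(0.22), 69), (np.float64(0.23), 53), (np.float64(0.24), 58), (np.float64(0.25), 59), (np.float64(0.26), 106), (np.float64(0.27), 307), (np.float64(0.28), 32), (np.float64(0.29), 26), (np.float64(0.3), 66), (np.float64(0.31), 138), (np.float64(0.32), 0), (np.float64(0.33), 0)]
```

Run:
```python
from h import *
def fit(P):
    for _ in range(5):
        c=P.mean(0);n=np.linalg.svd(P-c)[2][2];r=(P-c)@n;P=P[np.abs(r)<max(2.5*r.std(),.0008)]
    return c,n,len(P),r.std()
S=np.load("sceneW.npy");T=np.load("topW.npy")
box=lambda W,z0,z1:W[(np.abs(W[...,0]-.52)<.2)&(np.abs(W[...,1]+.05)<.2)&(W[...,2]>z0)&(W[...,2]<z1)]
P=box(S,.145,.265);c,n,k,s=fit(P);n*=-np.sign(n[1])
print("lid inner",c,n,k,s,"ang",np.pi/2+np.arcsin(n[2]), "yaw of -n",np.arctan2(-n[1],-n[0]))
for nm,W in(("S",S),("T",T)):
    R=box(W,.108,.130); 
    h,e=np.histogram(R[:,2],bins=np.arange(.108,.131,.002)); print(nm,h)
    R=R[(R[:,2]>.112)&(R[:,2]<.124)]
    r=cv2.minAreaRect(R[:,:2].astype(np.float32)); print(nm,len(R),r,cv2.boxPoints(r).round(4).tolist(),"z",np.median(R[:,2]))
    L=box(W,.14,.33);print("lid zmax",np.sort(L[:,2])[-20:].round(4)[::5])
    Tb=L[L[:,2]>.285]; 
    if len(Tb): d=np.array([np.cos(np.arctan2(n[1],n[0])-np.pi/2),np.sin(np.arctan2(n[1],n[0])-np.pi/2)]);q=Tb[:,:2]@d;print("tab span",q.min(),q.max(),"mean",Tb.mean(0),d)
    q=L[(L[:,2]<.27)][:,:2]@d; print("lid span",np.percentile(q,[0.5,99.5]),q.min(),q.max())
```

```text
lid inner [0.52854346 0.00838499 0.2066537 ] [ 0.22352234 -0.96430512  0.14196263] 3960 0.0016760148208338173 ang 1.713240176242585 yaw of -n 1.7985700779841944
S [147 146 171 219 299 147  45  63  65  66  63]
S 944 ((0.5415371060371399, -0.08349438011646271), (0.26430749893188477, 0.16930043697357178), 13.313491821289062) [[0.39340001344680786, -0.031599998474121094], [0.4323999881744385, -0.19629999995231628], [0.6895999908447266, -0.13539999723434448], [0.650600016117096, 0.02930000051856041]] z 0.11654445522268496
lid zmax [0.3146 0.3148 0.3152 0.3156]
tab span -0.5702116082224234 -0.448694591359813 mean [0.51996805 0.02249719 0.3008342 ] [-0.97417152 -0.22580934]
lid span [-0.63897012 -0.38167252] -0.6405585131189827 -0.3780142923778383
T [ 34  76 114 163 115  75  37  13  10   8   7]
T 517 ((0.5394261479377747, -0.0833125114440918), (0.2597213089466095, 0.16163568198680878), 13.177940368652344) [[0.3946000039577484, -0.03420000150799751], [0.43140000104904175, -0.1915999948978424], [0.6843000054359436, -0.1324000060558319], [0.6474000215530396, 0.02500000037252903]] z 0.11578527421441083
lid zmax [0.3153 0.3158 0.316  0.3163]
tab span -0.5647202153536259 -0.4473897757229351 mean [0.51272685 0.02441141 0.30721755] [-0.97417152 -0.22580934]
lid span [-0.63286198 -0.37709535] -0.6356991233182102 -0.3764136484596296
```

Depth gives case x-axis yaw ≈1.80, hinge ≈(0.522,-0.005,0.117) and lid angle ≈1.71. The tool is already lined up with the case in yaw. My plan is to cage the tab loosely between the fingers, so that the outer one tips the lid and the inner one carries it, and rotate the tool about the hinge.

{"name": "step_arm", "arguments": {
  "plan": [
    {"z":-6},
    {"z":-6},
    {"z":-4,"x":2,"y":-2},
    {"x":3.5,"y":-4.1},
    {"x":3.5,"y":-4.1}
  ],
  "grip": 2.2
}}

```text
invalid input at $.plan[0]: expected keys x, y, z, rx, ry, rz
```

{"name": "step_arm", "arguments": {
  "plan": [
    {"x":3.5,"y":-4.1},
    {"x":3.5,"y":-4.1},
    {"x":3.5,"y":-4.1},
    {"x":3.5,"y":-4.1},
    {"x":3.5,"y":-4.1}
  ]
}}

```text
invalid input at $.plan[0]: expected keys x, y, z, rx, ry, rz
```

{"name": "step_arm", "arguments": {
  "plan": [
    {"x":3.5,"y":-4.1},
    {"x":3.5,"y":-4.1},
    {"x":3.5,"y":-4.1},
    {"x":3.5,"y":-4.1},
    {}
  ]
}}

```text
invalid input at $.plan[0]: expected keys x, y, z, rx, ry, rz
```

```bash
cat >> h.py <<'E'
from scipy.spatial.transform import Rotation as Ro
H=np.array([.522,-.005,.117]);yaw=1.7985
X=np.array([np.cos(yaw),np.sin(yaw),0]);Y=np.array([-np.sin(yaw),np.cos(yaw),0]);Z=np.array([0,0,1.])
def lidR(a,tilt=0): # tool frame caged on lid angle a
    u=-X*np.cos(a)+Z*np.sin(a);n=X*np.sin(a)+Z*np.cos(a)
    return np.c_[-Y,-n,-u]
def goto(s,p,Rg):
    R=Ro.from_quat(np.roll(s["orientation"],-1)).as_matrix()
    return (R.T@(p-s["ee_pos"])*100).round(2), np.degrees(Ro.from_matrix(R.T@Rg).as_rotvec()).round(2)
def lidp(a,r,off=.006):
    L=lidR(a); return H-r*L[:,2]-off*L[:,1]
E
python3 - <<'E'
from h import *
from cell import read_state
s=read_state();print(s["time_s"],s["ee_pos"],s["orientation"],s["joints"].round(3),s["grip_width"],s["ft_force"])
print(goto(s,lidp(1.713,.26),lidR(1.713)))
E
```

```text
0.1 [ 0.14966942 -0.65751041  0.23007222] [-1.02840542e-03  9.93745697e-01  1.11662100e-01 -8.10317104e-05] [-1.384  0.265  1.605 -0.     1.274 -0.037] 0.08564401603394758 [ 0.89169829 -0.59577063  0.92413057]
(array([ 50.77, -59.67, -14.22]), array([-8.27,  0.01, -0.22]))
```

{"name": "step_arm", "arguments": {
  "plan": [
    {"x":0,"y":0,"z":-6,"rx":0,"ry":0,"rz":0},
    {"x":0,"y":0,"z":-6,"rx":0,"ry":0,"rz":0},
    {"x":2,"y":-2.3,"z":-5,"rx":0,"ry":0,"rz":0},
    {"x":3.5,"y":-4.1,"z":0,"rx":0,"ry":0,"rz":0},
    {"x":3.5,"y":-4.1,"z":0,"rx":0,"ry":0,"rz":0}
  ],
  "grip": 2.2
}}

```text
time_s: 0.72
ee_pos: [0.2147, -0.5349, 0.4019]
orientation: [0.001, 0.994, 0.111, 0.0]
ft_force: [0.6, -0.0, -1.0]
grip_width: 0.0223
```

{"name": "step_arm", "arguments": {
  "plan": [
    {"x":3.5,"y":-4.1,"z":0,"rx":0,"ry":0,"rz":0},
    {"x":3.5,"y":-4.1,"z":0,"rx":0,"ry":0,"rz":0},
    {"x":3.5,"y":-4.1,"z":0,"rx":0,"ry":0,"rz":0},
    {"x":3.5,"y":-4.1,"z":0,"rx":0,"ry":0,"rz":0},
    {"x":3.5,"y":-4.1,"z":0,"rx":0,"ry":0,"rz":0}
  ]
}}

```text
time_s: 1.35
ee_pos: [0.3397, -0.2953, 0.4009]
orientation: [-0.0, 0.994, 0.111, -0.0]
ft_force: [0.9, -0.5, -0.4]
grip_width: 0.0221
```

{"name": "step_arm", "arguments": {
  "plan": [
    {"x":3.5,"y":-4.1,"z":0,"rx":0,"ry":0,"rz":0},
    {"x":3.5,"y":-4.1,"z":0,"rx":0,"ry":0,"rz":0},
    {"x":3.5,"y":-4.1,"z":0,"rx":0,"ry":0,"rz":0},
    {"x":3.5,"y":-4.1,"z":0,"rx":0,"ry":0,"rz":0},
    {"x":0,"y":0,"z":0,"rx":0,"ry":0,"rz":0}
  ]
}}

```text
time_s: 1.98
ee_pos: [0.4403, -0.1029, 0.4006]
orientation: [-0.001, 0.993, 0.115, -0.0]
ft_force: [-0.4, -0.9, 0.1]
grip_width: 0.0224
```

Run:
```python
from h import *
from cell import read_state
s=read_state();print(s["time_s"],s["ee_pos"],s["orientation"],s["joints"].round(3),s["grip_width"],s["ft_force"])
print(goto(s,lidp(1.713,.26),lidR(1.713)))
```

```text
1.975 [ 0.44030843 -0.10291311  0.40062462] [-7.08452129e-04  9.93397566e-01  1.14719909e-01 -3.42202271e-04] [-2.860e-01 -2.250e-01  1.798e+00  1.000e-03  1.570e+00  1.055e+00] 0.02238470029811651 [-0.35172308 -0.88404929  0.14062664]
(array([ 10.2 , -11.95,   2.72]), array([-8.23,  0.02,  0.13]))
```

Run:
```python
from h import *
from cell import read_state
s=read_state();q=s["joints"]
E=lambda q:Ro.from_euler("ZYZYZ",[q[0],q[1]+q[2],q[3],q[4],q[5]+np.pi/2]).as_matrix()
print(np.abs(E(q)-Ro.from_quat(np.roll(s["orientation"],-1)).as_matrix()).max())
for a in (1.7,1.2,.8,.4,0):
  for q1,f in((-.25,1.7),(-.5,2.),(-.7,2.0),(-.7,2.3)):
    for flip in (0,1):
        R=lidR(a)@np.diag([(-1)**flip,(-1)**flip,1])
        e=(Ro.from_euler("ZY",[q1,f]).inv()*Ro.from_matrix(R)*Ro.from_euler("Z",-np.pi/2)).as_euler("ZYZ")
        if e[1]<0: e=np.array([e[0]+np.pi,-e[1],e[2]+np.pi])
        e=(e+np.pi)%(2*np.pi)-np.pi; print(a,q1,f,flip,e.round(2),end=" | ")
    print()
```

```text
Traceback (most recent call last):
  File "scipy/spatial/transform/_rotation.pyx", line 1413, in scipy.spatial.transform._rotation.Rotation.from_euler
ValueError: Expected axis specification to be a non-empty string of upto 3 characters, got ZYZYZ
```

Run:
```python
from h import *
from cell import read_state
s=read_state();q=s["joints"]
E=lambda q:(Ro.from_euler("ZY",[q[0],q[1]+q[2]])*Ro.from_euler("ZYZ",[q[3],q[4],q[5]+np.pi/2])).as_matrix()
print(np.abs(E(q)-Ro.from_quat(np.roll(s["orientation"],-1)).as_matrix()).max())
for a in (1.7,1.2,.8,.4,0):
  for q1,f in((-.25,1.7),(-.5,2.),(-.7,2.0),(-.7,2.3)):
    for flip in (0,1):
        R=lidR(a)@np.diag([(-1)**flip,(-1)**flip,1])
        e=(Ro.from_euler("ZY",[q1,f]).inv()*Ro.from_matrix(R)*Ro.from_euler("Z",-np.pi/2)).as_euler("ZYZ")
        if e[1]<0: e=np.array([e[0]+np.pi,-e[1],e[2]+np.pi])
        e=(e+np.pi)%(2*np.pi)-np.pi; print(a,q1,f,flip,e.round(2),end=" | ")
    print()
```

```text
5.551115123125783e-16
1.7 -0.25 1.7 0 [-0.12  1.38  1.11] | 1.7 -0.25 1.7 1 [-0.12  1.38 -2.03] | 
1.7 -0.5 2.0 0 [-0.11  1.06  0.89] | 1.7 -0.5 2.0 1 [-0.11  1.06 -2.25] | 
1.7 -0.7 2.0 0 [-0.09  1.04  0.68] | 1.7 -0.7 2.0 1 [-0.09  1.04 -2.46] | 
1.7 -0.7 2.3 0 [-0.11  0.74  0.72] | 1.7 -0.7 2.3 1 [-0.11  0.74 -2.42] | 
1.2 -0.25 1.7 0 [0.33 1.62 1.08] | 1.2 -0.25 1.7 1 [ 0.33  1.62 -2.06] | 
1.2 -0.5 2.0 0 [0.28 1.4  0.76] | 1.2 -0.5 2.0 1 [ 0.28  1.4  -2.38] | 
1.2 -0.7 2.0 0 [0.22 1.45 0.58] | 1.2 -0.7 2.0 1 [ 0.22  1.45 -2.56] | 
1.2 -0.7 2.3 0 [0.24 1.15 0.51] | 1.2 -0.7 2.3 1 [ 0.24  1.15 -2.63] | 
0.8 -0.25 1.7 0 [0.69 1.8  1.13] | 0.8 -0.25 1.7 1 [ 0.69  1.8  -2.01] | 
0.8 -0.5 2.0 0 [0.55 1.69 0.75] | 0.8 -0.5 2.0 1 [ 0.55  1.69 -2.39] | 
0.8 -0.7 2.0 0 [0.44 1.78 0.59] | 0.8 -0.7 2.0 1 [ 0.44  1.78 -2.55] | 
0.8 -0.7 2.3 0 [0.43 1.51 0.46] | 0.8 -0.7 2.3 1 [ 0.43  1.51 -2.68] | 
0.4 -0.25 1.7 0 [1.08 1.95 1.25] | 0.4 -0.25 1.7 1 [ 1.08  1.95 -1.9 ] | 
0.4 -0.5 2.0 0 [0.85 1.98 0.83] | 0.4 -0.5 2.0 1 [ 0.85  1.98 -2.31] | 
0.4 -0.7 2.0 0 [0.7  2.1  0.69] | 0.4 -0.7 2.0 1 [ 0.7   2.1  -2.46] | 
0.4 -0.7 2.3 0 [0.62 1.87 0.49] | 0.4 -0.7 2.3 1 [ 0.62  1.87 -2.66] | 
0 -0.25 1.7 0 [1.5  2.04 1.43] | 0 -0.25 1.7 1 [ 1.5   2.04 -1.72] | 
0 -0.5 2.0 0 [1.22 2.22 1.02] | 0 -0.5 2.0 1 [ 1.22  2.22 -2.12] | 
0 -0.7 2.0 0 [1.06 2.39 0.92] | 0 -0.7 2.0 1 [ 1.06  2.39 -2.22] | 
0 -0.7 2.3 0 [0.84 2.21 0.59] | 0 -0.7 2.3 1 [ 0.84  2.21 -2.55] |
```

The target poses are kinematically feasible. At the end I'll keep the tool about 35° above horizontal, so the wrist stays clear of the jar and tin.

{"name": "step_arm", "arguments": {
  "plan": [
    {"x":3.4,"y":-4,"z":0,"rx":0,"ry":0,"rz":0},
    {"x":3.4,"y":-4,"z":0,"rx":0,"ry":0,"rz":0},
    {"x":3.4,"y":-3.95,"z":1,"rx":0,"ry":0,"rz":0},
    {"x":0,"y":0,"z":1.7,"rx":-8.2,"ry":0,"rz":0},
    {"x":0,"y":0,"z":0,"rx":0,"ry":0,"rz":0}
  ],
  "grip": 2.6
}}

```text
time_s: 2.6
ee_pos: [0.5112, 0.0341, 0.3719]
orientation: [0.071, 0.991, 0.113, 0.006]
ft_force: [0.3, -1.2, -0.3]
grip_width: 0.026
```

Run:
```python
from h import *
from cell import read_state,cams
s=read_state();print(s["time_s"],s["ee_pos"],s["joints"].round(3),s["grip_width"],s["ft_force"])
print(goto(s,lidp(1.713,.17),lidR(1.713)))
p,d=cams.camera("scene"); W=cloud(p,d,cams.get_calibration("scene"))
q=(W-H)@np.c_[-Y,X,Z]
i=p[60:320,200:420,::-1]; w,dw=cams.camera("wrist")
cv2.imwrite("pics/a.png",np.hstack([cv2.resize(i,(400,473)),cv2.resize(w[:,:,::-1],(400,300)).repeat(1,0)[:473] if 0 else cv2.copyMakeBorder(cv2.resize(w[:,:,::-1],(400,300)),0,173,0,0,0)]))
```

```text
2.6 [0.51118839 0.03410547 0.37190136] [ 0.114 -0.111  1.758 -0.143  1.484  1.469] 0.02597703852465343 [ 0.31852723 -1.20676446 -0.28040614]
(array([ 0.21, -0.2 ,  8.81]), array([0.03, 0.28, 0.02]))
```

View pics/a.png

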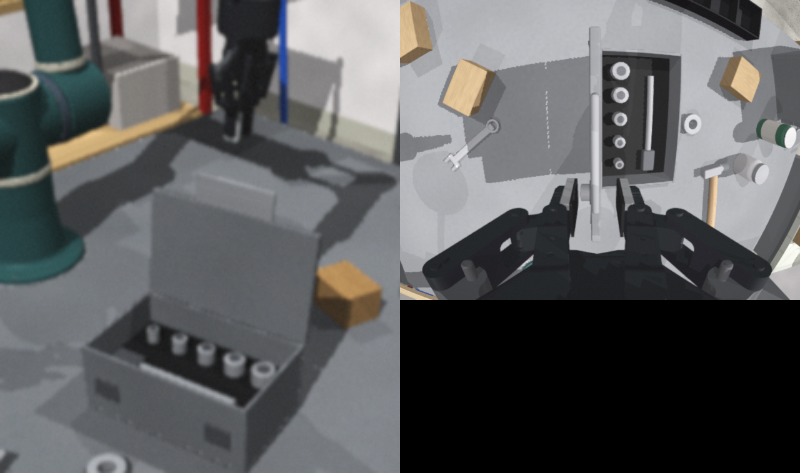

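Scene crop: the gripper is above the tab. Wrist crop: the tab shows edge-on at (595,150), centred between the fingers at x 575 and 620. I'll insert now.

{"name": "step_arm", "arguments": {
  "plan": [
    {"x":0.2,"y":-0.2,"z":2,"rx":0,"ry":0,"rz":0},
    {"x":0,"y":0,"z":2,"rx":0,"ry":0,"rz":0},
    {"x":0,"y":0,"z":2,"rx":0,"ry":0,"rz":0},
    {"x":0,"y":0,"z":1,"rx":0,"ry":0,"rz":0}
  ]
}}

```text
time_s: 3.2
ee_pos: [0.5151, 0.0249, 0.3021]
orientation: [0.071, 0.991, 0.111, 0.006]
ft_force: [-0.9, -0.5, -0.3]
grip_width: 0.026
```

{"name": "step_arm", "arguments": {
  "plan": [
    {"x":0,"y":0,"z":1,"rx":0,"ry":0,"rz":0},
    {"x":0,"y":0,"z":0.7,"rx":0,"ry":0,"rz":0},
    {"x":0,"y":0,"z":0,"rx":0,"ry":0,"rz":0}
  ]
}}

```text
time_s: 3.58
ee_pos: [0.5165, 0.0234, 0.2875]
orientation: [0.071, 0.991, 0.111, 0.008]
ft_force: [-1.2, -0.5, -0.3]
grip_width: 0.0261
```

{"name": "step_arm", "arguments": {
  "plan": [
    {"x":0,"y":0,"z":0,"rx":0,"ry":0,"rz":0},
    {"x":0,"y":0,"z":0,"rx":0,"ry":0,"rz":0}
  ],
  "grip": 1.5,
  "grip_force": 20
}}

```text
time_s: 3.82
ee_pos: [0.5171, 0.0235, 0.2886]
orientation: [0.071, 0.991, 0.111, 0.009]
ft_force: [-0.6, -0.0, 0.3]
grip_width: 0.0147
```

Run:
```python
from h import *
from cell import read_state,cams
s=read_state();print(s["time_s"],s["ee_pos"],s["joints"].round(3),s["grip_width"],s["ft_force"])
print(goto(s,lidp(1.713,.17),lidR(1.713)))
w,dw=cams.camera("wrist"); cv2.imwrite("pics/b.png",w[200:,120:520,::-1])
```

```text
3.825 [0.51705928 0.02349974 0.2885568 ] [ 0.092 -0.08   1.879 -0.146  1.325  1.474] 0.014749474929145358 [-0.57719133 -0.00343291  0.31514009]
(array([-0.16, -0.17,  0.39]), array([ 0.06, -0.04, -0.22]))
```

View pics/b.png

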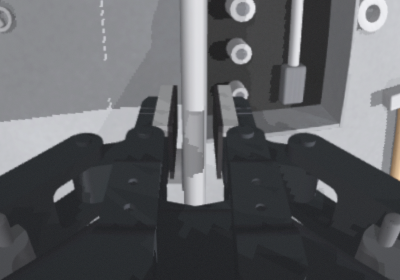

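The tab is between the pads at (196,140) in the crop. Now I'll tip the lid by turning about the hinge.

{"name": "step_arm", "arguments": {
  "plan": [
    {"x":0,"y":0.76,"z":0.02,"rx":2.5,"ry":0,"rz":0},
    {"x":0,"y":0.76,"z":0.02,"rx":2.5,"ry":0,"rz":0},
    {"x":0,"y":0.76,"z":0.02,"rx":2.5,"ry":0,"rz":0},
    {"x":0,"y":0.76,"z":0.02,"rx":2.5,"ry":0,"rz":0}
  ]
}}

```text
time_s: 4.38
ee_pos: [0.5235, -0.0051, 0.2904]
orientation: [-0.017, 0.994, 0.112, -0.001]
ft_force: [-2.2, 4.3, 2.5]
grip_width: 0.015
```

{"name": "step_arm", "arguments": {
  "plan": [
    {"x":0,"y":0.76,"z":0.02,"rx":2.5,"ry":0,"rz":0},
    {"x":0,"y":0.76,"z":0.02,"rx":2.5,"ry":0,"rz":0},
    {"x":0,"y":0.76,"z":0.02,"rx":2.5,"ry":0,"rz":0},
    {"x":0,"y":0.76,"z":0.02,"rx":2.5,"ry":0,"rz":0}
  ]
}}

```text
time_s: 4.88
ee_pos: [0.5306, -0.035, 0.2869]
orientation: [-0.103, 0.988, 0.111, -0.011]
ft_force: [-1.3, 2.4, 2.3]
grip_width: 0.015
```

```bash
cat > st.py <<'E'
from h import *
from cell import read_state
import sys
s=read_state();print(s["time_s"],s["ee_pos"].round(4),s["joints"].round(2),s["grip_width"].round(4),s["ft_force"].round(1))
R=Ro.from_quat(np.roll(s["orientation"],-1)).as_matrix();t=np.arctan2(-R[2,2],R[:,2]@X)
v=s["ee_pos"]-H;print("tool ang",t.round(3),"TCP ang",np.arctan2(v[2],-v@X).round(3),"rad",np.hypot(v[2],v@X).round(4),"Y",(v@Y).round(4))
E
python3 st.py
```

```text
Traceback (most recent call last):
  File "st.py", line 4, in <module>
    s=read_state();print(s["time_s"],s["ee_pos"].round(4),s["joints"].round(2),s["grip_width"].round(4),s["ft_force"].round(1))
                                                                               ^^^^^^^^^^^^^^^^^^^^^
AttributeError: 'float' object has no attribute 'round'
```

```bash
sed -i 's/s\["grip_width"\].round(4)/s["grip_width"]/' st.py; python3 st.py
```

```text
4.875 [ 0.5306 -0.035   0.2869] [-0.24  0.01  1.8   0.19  1.42  1.07] 0.014957092553515487 [-1.3  2.4  2.3]
tool ang 1.362 TCP ang 1.389 rad 0.1727 Y -0.0016
```

{"name": "step_arm", "arguments": {
  "plan": [
    {"x":0,"y":0.61,"z":0.01,"rx":2,"ry":0,"rz":0},
    {"x":0,"y":0.61,"z":0.01,"rx":2,"ry":0,"rz":0},
    {"x":0,"y":0.61,"z":0.01,"rx":2,"ry":0,"rz":0},
    {"x":0,"y":0.61,"z":0.01,"rx":2,"ry":0,"rz":0},
    {"x":0,"y":0.61,"z":0.01,"rx":2,"ry":0,"rz":0}
  ]
}}

```text
time_s: 5.5
ee_pos: [0.5366, -0.0646, 0.2766]
orientation: [-0.189, 0.976, 0.11, -0.021]
ft_force: [-0.1, 1.4, 1.9]
grip_width: 0.0149
```

```bash
python3 st.py
```

```text
5.5 [ 0.5366 -0.0646  0.2766] [-0.37  0.11  1.75  0.32  1.51  0.92] 0.01486670822752316 [-0.1  1.4  1.9]
tool ang 1.188 TCP ang 1.204 rad 0.171 Y -0.0008
```

{"name": "step_arm", "arguments": {
  "plan": [
    {"x":0,"y":0.6,"z":0,"rx":2,"ry":0,"rz":0},
    {"x":0,"y":0.6,"z":0,"rx":2,"ry":0,"rz":0},
    {"x":0,"y":0.6,"z":0,"rx":2,"ry":0,"rz":0},
    {"x":0,"y":0.6,"z":0,"rx":2,"ry":0,"rz":0},
    {"x":0,"y":0.6,"z":0,"rx":2,"ry":0,"rz":0}
  ]
}}

```text
time_s: 6.12
ee_pos: [0.5426, -0.0908, 0.2635]
orientation: [-0.273, 0.955, 0.107, -0.031]
ft_force: [-0.3, 0.2, -0.2]
grip_width: 0.015
```

{"name": "step_arm", "arguments": {
  "plan": [
    {"x":0,"y":0.6,"z":0,"rx":2,"ry":0,"rz":0},
    {"x":0,"y":0.6,"z":0,"rx":2,"ry":0,"rz":0},
    {"x":0,"y":0.6,"z":0,"rx":2,"ry":0,"rz":0},
    {"x":0,"y":0.6,"z":0,"rx":2,"ry":0,"rz":0}
  ]
}}

```text
time_s: 6.62
ee_pos: [0.547, -0.11, 0.2499]
orientation: [-0.339, 0.934, 0.105, -0.038]
ft_force: [-0.5, -0.1, -0.6]
grip_width: 0.0152
```

```bash
python3 st.py
```

```text
6.625 [ 0.547  -0.11    0.2499] [-0.54  0.32  1.65  0.49  1.68  0.73] 0.015182889538077582 [-0.5 -0.1 -0.6]
tool ang 0.874 TCP ang 0.889 rad 0.1712 Y -0.0007
```

{"name": "step_arm", "arguments": {
  "plan": [
    {"x":0,"y":0.6,"z":0,"rx":2,"ry":0,"rz":0},
    {"x":0,"y":0.6,"z":0,"rx":2,"ry":0,"rz":0},
    {"x":0,"y":0.6,"z":0,"rx":2,"ry":0,"rz":0},
    {"x":0,"y":0,"z":0,"rx":0,"ry":0,"rz":0}
  ]
}}

```text
time_s: 7.12
ee_pos: [0.5498, -0.1238, 0.2362]
orientation: [-0.387, 0.916, 0.102, -0.044]
ft_force: [1.3, -3.5, -6.3]
grip_width: 0.0152
```

```bash
python3 st.py
python3 - <<'E'
from h import *
from cell import cams
p,d=cams.camera("scene"); cv2.imwrite("pics/c.png",cv2.resize(p[120:360,160:480,::-1],(640,480)))
E
```

```text
7.125 [ 0.5498 -0.1238  0.2362] [-0.58  0.4   1.62  0.53  1.74  0.69] 0.015243874442352404 [ 1.3 -3.5 -6.3]
tool ang 0.771 TCP ang 0.774 rad 0.1706 Y -0.0003
```

View pics/c.png

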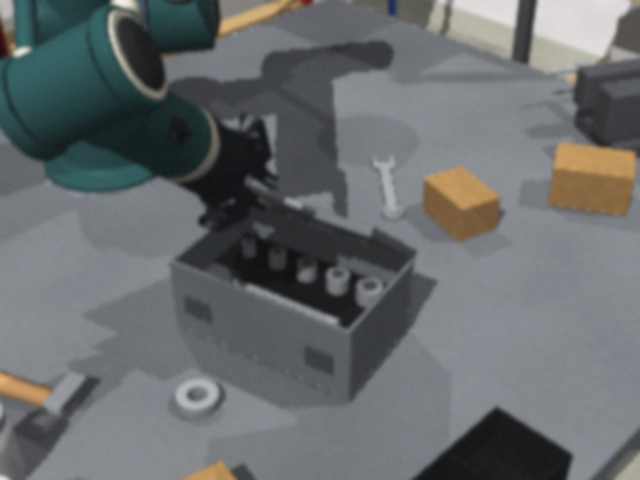

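The lid is edge-on to the camera, as expected near 0.77 rad, and the tab is at (290,205). The tool carries about 7 N. I'll keep lowering.

{"name": "step_arm", "arguments": {
  "plan": [
    {"x":0,"y":0.6,"z":0,"rx":2,"ry":0,"rz":0},
    {"x":0,"y":0.6,"z":0,"rx":2,"ry":0,"rz":0},
    {"x":0,"y":0.6,"z":0,"rx":2,"ry":0,"rz":0},
    {"x":0,"y":0.6,"z":0,"rx":2,"ry":0,"rz":0},
    {"x":0,"y":0.6,"z":0,"rx":2,"ry":0,"rz":0}
  ]
}}

```text
time_s: 7.8
ee_pos: [0.5544, -0.1419, 0.2148]
orientation: [-0.466, 0.878, 0.098, -0.052]
ft_force: [0.8, -1.3, -1.2]
grip_width: 0.0151
```

{"name": "step_arm", "arguments": {
  "plan": [
    {"x":0,"y":0.7,"z":0.02,"rx":0,"ry":0,"rz":0},
    {"x":0,"y":0.7,"z":0.04,"rx":0,"ry":0,"rz":0},
    {"x":0,"y":0.7,"z":0.06,"rx":0,"ry":0,"rz":0}
  ],
  "grip": 2.1
}}

```text
time_s: 8.18
ee_pos: [0.5565, -0.152, 0.1969]
orientation: [-0.465, 0.878, 0.099, -0.053]
ft_force: [-0.5, 0.4, -2.2]
grip_width: 0.0212
```

```bash
python3 st.py
```

```text
8.175 [ 0.5565 -0.152   0.1969] [-0.64  0.56  1.55  0.59  1.82  0.61] 0.021248189823135234 [-0.5  0.4 -2.2]
tool ang 0.597 TCP ang 0.486 rad 0.1708 Y -0.0004
```

{"name": "step_arm", "arguments": {
  "plan": [
    {"x":0,"y":0.7,"z":0.08,"rx":0,"ry":0,"rz":0},
    {"x":0,"y":0.7,"z":0.1,"rx":0,"ry":0,"rz":0},
    {"x":0,"y":0,"z":0,"rx":0,"ry":0,"rz":0}
  ]
}}

```text
time_s: 8.55
ee_pos: [0.5582, -0.1588, 0.1834]
orientation: [-0.464, 0.879, 0.098, -0.052]
ft_force: [1.6, -0.7, -7.8]
grip_width: 0.0209
```

{"name": "step_arm", "arguments": {
  "plan": [
    {"x":0,"y":0,"z":0,"rx":0,"ry":0,"rz":0},
    {"x":0,"y":0,"z":0,"rx":0,"ry":0,"rz":0},
    {"x":0,"y":0,"z":0,"rx":0,"ry":0,"rz":0},
    {"x":0,"y":0,"z":0,"rx":0,"ry":0,"rz":0},
    {"x":0,"y":0,"z":0,"rx":0,"ry":0,"rz":0}
  ]
}}

```text
time_s: 9.18
ee_pos: [0.5581, -0.1583, 0.1847]
orientation: [-0.465, 0.878, 0.099, -0.052]
ft_force: [1.5, -1.1, -8.4]
grip_width: 0.0212
```

```bash
python3 st.py
python3 - <<'E'
from h import *
from cell import cams
p,d=cams.camera("top"); W=cloud(p,d,cams.get_calibration("top"))
q=(W-H)@np.c_[X,Y,Z]; m=(q[...,0]>-.15)&(q[...,0]<-.02)&(q[...,1]>-.125)&(q[...,1]<-.07)&(q[...,2]>.015)
P=q[m]; b=np.polyfit(P[:,0],P[:,2],1); print(len(P),b,"a",np.arctan(-b[0]),"resid",np.std(P[:,2]-np.polyval(b,P[:,0])))
cv2.imwrite("pics/d.png",cv2.resize(p[130:370,240:480,::-1],(480,480)))
E
```

```text
9.175 [ 0.5581 -0.1583  0.1847] [-0.65  0.58  1.55  0.58  1.81  0.6 ] 0.02117587167729268 [ 1.5 -1.1 -8.4]
tool ang 0.597 TCP ang 0.406 rad 0.1714 Y -0.0005
1018 [-0.38907389  0.01124133] a 0.3710519783335826 resid 0.0032445445361351773
```

{"name": "step_arm", "arguments": {
  "plan": [
    {"x":0,"y":0,"z":0,"rx":0,"ry":0,"rz":0},
    {"x":0,"y":0,"z":0,"rx":0,"ry":0,"rz":0}
  ],
  "grip": 2.6
}}

```text
time_s: 9.48
ee_pos: [0.5579, -0.1579, 0.1856]
orientation: [-0.466, 0.878, 0.099, -0.052]
ft_force: [-0.6, -0.8, -2.7]
grip_width: 0.026
```

{"name": "step_arm", "arguments": {
  "plan": [
    {"x":0,"y":0,"z":0,"rx":0,"ry":0,"rz":0},
    {"x":0,"y":0,"z":0,"rx":0,"ry":0,"rz":0}
  ],
  "grip": 3.2
}}

```text
time_s: 9.72
ee_pos: [0.5581, -0.1582, 0.1851]
orientation: [-0.465, 0.878, 0.099, -0.052]
ft_force: [-0.5, -0.5, -2.7]
grip_width: 0.0323
```

{"name": "step_arm", "arguments": {
  "plan": [
    {"x":0,"y":0.68,"z":0.17,"rx":0,"ry":0,"rz":0},
    {"x":0,"y":0.67,"z":0.19,"rx":0,"ry":0,"rz":0},
    {"x":0,"y":0.66,"z":0.22,"rx":0,"ry":0,"rz":0},
    {"x":0,"y":0.66,"z":0.24,"rx":0,"ry":0,"rz":0},
    {"x":0,"y":0,"z":0,"rx":0,"ry":0,"rz":0}
  ]
}}

```text
time_s: 10.35
ee_pos: [0.5601, -0.1667, 0.1564]
orientation: [-0.465, 0.879, 0.098, -0.052]
ft_force: [3.6, -1.6, -7.6]
grip_width: 0.0319
```

```bash
python3 st.py
cat > ang.py <<'E'
from h import *
from cell import cams
p,d=cams.camera("top"); W=cloud(p,d,cams.get_calibration("top"))
q=(W-H)@np.c_[X,Y,Z]; m=(q[...,0]>-.14)&(q[...,0]<-.02)&(np.abs(q[...,1])>.0)&(q[...,1]<-.05)&(q[...,1]>-.12)&(q[...,2]>.0)
P=q[m]
for _ in range(4):
    b=np.polyfit(P[:,0],P[:,2],1); r=P[:,2]-np.polyval(b,P[:,0]); P=P[np.abs(r)<max(2*r.std(),.002)]
print(len(P),b,"a",np.arctan(-b[0]),r.std())
cv2.imwrite("pics/d.png",cv2.resize(p[130:370,240:480,::-1],(480,480)))
E
python3 ang.py
```

```text
10.35 [ 0.5601 -0.1667  0.1564] [-0.65  0.62  1.54  0.57  1.79  0.58] 0.03185334065049624 [ 3.6 -1.6 -7.6]
tool ang 0.598 TCP ang 0.233 rad 0.1708 Y -0.0006
1056 [-0.19926664  0.01067527] a 0.1966903056615395 0.0025728526017223586
```

View pics/d.png

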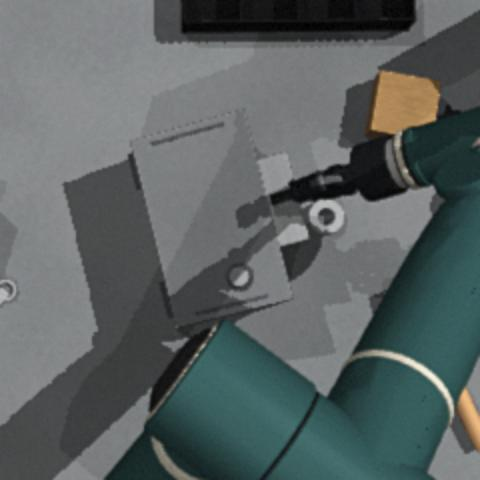

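{"name": "step_arm", "arguments": {
  "plan": [
    {"x":0,"y":0.48,"z":0.2,"rx":0,"ry":0,"rz":0},
    {"x":0,"y":0.47,"z":0.2,"rx":0,"ry":0,"rz":0},
    {"x":0,"y":0.47,"z":0.2,"rx":0,"ry":0,"rz":0},
    {"x":0,"y":0.46,"z":0.2,"rx":0,"ry":0,"rz":0},
    {"x":0,"y":0.45,"z":0.2,"rx":0,"ry":0,"rz":0}
  ]
}}

```text
time_s: 11.02
ee_pos: [0.5606, -0.1709, 0.1327]
orientation: [-0.465, 0.878, 0.099, -0.053]
ft_force: [0.7, 0.7, -2.9]
grip_width: 0.0318
```

```bash
python3 st.py; python3 ang.py
```

```text
11.025 [ 0.5606 -0.1709  0.1327] [-0.66  0.65  1.54  0.57  1.76  0.55] 0.031838909166055925 [ 0.7  0.7 -2.9]
tool ang 0.596 TCP ang 0.092 rad 0.171 Y -0.0001
1024 [-0.06870126  0.0110049 ] a 0.06859348283583659 0.0026371144733316285
```

{"name": "step_arm", "arguments": {
  "plan": [
    {"x":0,"y":0.3,"z":0.18,"rx":0,"ry":0,"rz":0},
    {"x":0,"y":0.3,"z":0.18,"rx":0,"ry":0,"rz":0},
    {"x":0,"y":0.2,"z":0.12,"rx":0,"ry":0,"rz":0},
    {"x":0,"y":0.2,"z":0.12,"rx":0,"ry":0,"rz":0},
    {"x":0,"y":0.1,"z":0.06,"rx":0,"ry":0,"rz":0}
  ]
}}

```text
time_s: 11.7
ee_pos: [0.5609, -0.1717, 0.1201]
orientation: [-0.465, 0.878, 0.099, -0.052]
ft_force: [-0.8, 0.1, -3.1]
grip_width: 0.0324
```

```bash
python3 st.py; python3 ang.py
```

```text
11.7 [ 0.5609 -0.1717  0.1201] [-0.66  0.67  1.54  0.56  1.75  0.55] 0.03240498316364655 [-0.8  0.1 -3.1]
tool ang 0.597 TCP ang 0.018 rad 0.1712 Y -0.0003
990 [-0.01885871  0.01007957] a 0.01885647801610453 0.00251903559338758
```

{"name": "step_arm", "arguments": {
  "plan": [
    {"x":0,"y":0.1,"z":0.06,"rx":0,"ry":0,"rz":0},
    {"x":0,"y":0.1,"z":0.06,"rx":0,"ry":0,"rz":0},
    {"x":0,"y":0.1,"z":0.06,"rx":0,"ry":0,"rz":0},
    {"x":0,"y":0,"z":0,"rx":0,"ry":0,"rz":0}
  ]
}}

```text
time_s: 12.25
ee_pos: [0.5615, -0.1719, 0.1175]
orientation: [-0.465, 0.878, 0.099, -0.052]
ft_force: [0.5, -0.1, 0.5]
grip_width: 0.0319
```

```bash
python3 st.py; python3 ang.py
```

```text
12.25 [ 0.5615 -0.1719  0.1175] [-0.66  0.67  1.54  0.56  1.75  0.54] 0.031861866910784686 [ 0.5 -0.1  0.5]
tool ang 0.597 TCP ang 0.003 rad 0.1715 Y -0.0008
994 [0.00015283 0.01046299] a -0.00015282582021162766 0.0024785514093720166
```

The lid is shut (0.000 rad) and the load is gone from the hand. Now I'll withdraw.

{"name": "step_arm", "arguments": {
  "plan": [
    {"x":0,"y":0.2,"z":0,"rx":0,"ry":0,"rz":0},
    {"x":0,"y":0,"z":-1.5,"rx":0,"ry":0,"rz":0},
    {"x":0,"y":0,"z":-2.5,"rx":0,"ry":0,"rz":0},
    {"x":0,"y":0,"z":-4,"rx":0,"ry":0,"rz":0},
    {"x":0,"y":0,"z":-4,"rx":0,"ry":0,"rz":0}
  ]
}}

```text
time_s: 12.92
ee_pos: [0.5837, -0.2713, 0.184]
orientation: [-0.465, 0.878, 0.099, -0.052]
ft_force: [-0.1, -0.4, -0.0]
grip_width: 0.032
```

{"name": "step_arm", "arguments": {
  "plan": [
    {"x":0,"y":-4,"z":-3,"rx":-5,"ry":0,"rz":0},
    {"x":0,"y":-4,"z":-2,"rx":-8,"ry":0,"rz":0},
    {"x":0,"y":-4,"z":0,"rx":-8,"ry":0,"rz":0},
    {"x":0,"y":-3,"z":0,"rx":-8,"ry":0,"rz":0},
    {"x":0,"y":0,"z":0,"rx":-8,"ry":0,"rz":0}
  ],
  "grip": 0
}}

```text
time_s: 13.55
ee_pos: [0.5705, -0.2096, 0.3253]
orientation: [-0.159, 0.981, 0.111, -0.015]
ft_force: [-0.7, 0.4, -1.4]
grip_width: 0.0002
```

{"name": "step_arm", "arguments": {
  "plan": [
    {"x":0,"y":0,"z":0,"rx":-9,"ry":0,"rz":0},
    {"x":0,"y":0,"z":0,"rx":-9,"ry":0,"rz":0},
    {"x":0,"y":0,"z":0,"rx":0,"ry":0,"rz":0}
  ]
}}

```text
time_s: 13.92
ee_pos: [0.5698, -0.208, 0.323]
orientation: [-0.006, 0.994, 0.113, 0.001]
ft_force: [-0.2, -0.2, 0.2]
grip_width: 0.0001
```

```bash
python3 st.py; python3 ang.py
python3 - <<'E'
from h import *
from cell import read_state,cams
P0=H-.1*X+.085*Y+np.array([0,0,.028]); print("plunger nominal",P0)
for n in("top","scene"):
    p,d=cams.camera(n);c=cams.get_calibration(n);W=cloud(p,d,c)
    m=(np.hypot(W[...,0]-P0[0],W[...,1]-P0[1])<.03)&(W[...,2]>.136)&(W[...,2]<.16)
    print(n,m.sum(),W[m].mean(0) if m.any() else 0,np.percentile(W[m][:,2],[5,50,95]) if m.any() else 0)
    uv=cv2.projectPoints(P0[None],np.array(c["rvec"]),np.array(c["tvec"]),c["camera_matrix"],None)[0].ravel();print(uv)
    u,v=uv.round().astype(int); cv2.imwrite(f"pics/e_{n}.png",cv2.resize(p[v-50:v+50,u-60:u+60,::-1],(600,500)))
s=read_state();print(goto(s,P0+[0,0,.06],lidR(np.pi/2)))
i=np.hstack([cv2.imread(f"pics/e_{n}.png") for n in("top","scene")]);cv2.imwrite("pics/e.png",cv2.resize(i,(800,333)))
E
```

```text
13.925 [ 0.5698 -0.208   0.323 ] [-0.4   0.1   1.63  0.01  1.42  0.94] 0.00010336600758880026 [-0.2 -0.2  0.2]
tool ang 1.558 TCP ang 0.779 rad 0.2931 Y -0.0007
969 [-0.00048257  0.01053857] a 0.00048257064696982215 0.0023679980939250353
plunger nominal [ 0.46176818 -0.12160672  0.145     ]
top 79 [ 0.46084623 -0.12296763  0.142544  ] [0.13703335 0.14279233 0.1474868 ]
[360.68814461 267.38410251]
scene 74 [ 0.46758107 -0.12572393  0.1432224 ] [0.13646649 0.14414528 0.14736831]
[272.0094503 233.3791355]
(array([ -8.57, -10.87,  11.74]), array([-0.88,  0.01, -0.26]))
```

View pics/e.png

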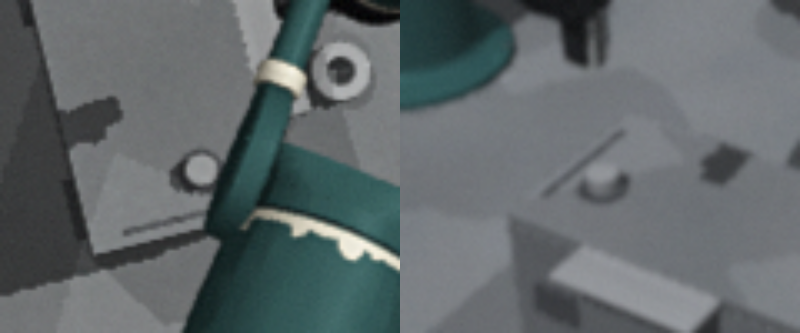

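The views show the plunger at (202,171) in the top crop and (603,180) in the scene crop, within 3 mm of nominal. The arm does not obscure it. I'll move above it.

{"name": "step_arm", "arguments": {
  "plan": [
    {"x":-3,"y":-3.6,"z":0,"rx":-0.9,"ry":0,"rz":0},
    {"x":-3,"y":-3.6,"z":2,"rx":0,"ry":0,"rz":0},
    {"x":-2.6,"y":-3.6,"z":4,"rx":0,"ry":0,"rz":0},
    {"x":0,"y":0,"z":5,"rx":0,"ry":0,"rz":0},
    {"x":0,"y":0,"z":0,"rx":0,"ry":0,"rz":0}
  ]
}}

```text
time_s: 14.7
ee_pos: [0.4585, -0.1235, 0.2065]
orientation: [-0.002, 0.994, 0.111, -0.005]
ft_force: [0.1, 0.8, -0.0]
grip_width: 0.0
```

Run:
```python
from h import *
from cell import read_state
s=read_state();print(s["ee_pos"],s["ft_force"],goto(s,np.array([.461,-.123,.15]),lidR(np.pi/2)))
```

```text
[ 0.45849779 -0.1235436   0.20649087] [ 0.11062923  0.84121221 -0.0062937 ] (array([0.31, 0.03, 5.65]), array([-0.24,  0.5 , -0.33]))
```

{"name": "step_arm", "arguments": {
  "plan": [
    {"x":0.3,"y":0,"z":3,"rx":0,"ry":0,"rz":0},
    {"x":0,"y":0,"z":2,"rx":0,"ry":0,"rz":0},
    {"x":0,"y":0,"z":0.4,"rx":0,"ry":0,"rz":0},
    {"x":0,"y":0,"z":0,"rx":0,"ry":0,"rz":0}
  ]
}}

```text
time_s: 15.2
ee_pos: [0.4663, -0.1242, 0.1583]
orientation: [0.001, 0.994, 0.111, 0.001]
ft_force: [0.1, 0.6, -0.6]
grip_width: -0.0002
```

{"name": "step_arm", "arguments": {
  "plan": [
    {"x":0,"y":0,"z":0.15,"rx":0,"ry":0,"rz":0},
    {"x":0,"y":0,"z":0.15,"rx":0,"ry":0,"rz":0},
    {"x":0,"y":0,"z":0.1,"rx":0,"ry":0,"rz":0},
    {"x":0,"y":0,"z":0.1,"rx":0,"ry":0,"rz":0}
  ]
}}

```text
time_s: 15.7
ee_pos: [0.4649, -0.1232, 0.1519]
orientation: [0.001, 0.994, 0.112, 0.0]
ft_force: [0.2, 0.3, -0.3]
grip_width: -0.0002
```

{"name": "step_arm", "arguments": {
  "plan": [
    {"x":0,"y":0,"z":0.1,"rx":0,"ry":0,"rz":0},
    {"x":0,"y":0,"z":0.1,"rx":0,"ry":0,"rz":0}
  ]
}}

```text
time_s: 15.95
ee_pos: [0.4649, -0.1232, 0.1498]
orientation: [0.001, 0.994, 0.112, 0.0]
ft_force: [-0.2, 0.0, 0.6]
grip_width: 0.0003
```

{"name": "step_arm", "arguments": {
  "plan": [
    {"x":-0.3,"y":0,"z":0.1,"rx":0,"ry":0,"rz":0},
    {"x":0,"y":0,"z":0.1,"rx":0,"ry":0,"rz":0},
    {"x":0,"y":0,"z":0.1,"rx":0,"ry":0,"rz":0},
    {"x":0,"y":0,"z":0.1,"rx":0,"ry":0,"rz":0}
  ]
}}

```text
time_s: 16.45
ee_pos: [0.4621, -0.124, 0.1458]
orientation: [0.001, 0.994, 0.112, 0.0]
ft_force: [-0.6, 1.2, -0.2]
grip_width: 0.0
```

{"name": "step_arm", "arguments": {
  "plan": [
    {"x":0,"y":0,"z":0.1,"rx":0,"ry":0,"rz":0},
    {"x":0,"y":0,"z":0.1,"rx":0,"ry":0,"rz":0}
  ]
}}

```text
time_s: 16.7
ee_pos: [0.4621, -0.124, 0.1442]
orientation: [0.001, 0.994, 0.112, 0.0]
ft_force: [-1.9, 0.6, 6.3]
grip_width: -0.0001
```

{"name": "step_arm", "arguments": {
  "plan": [
    {"x":0,"y":0,"z":0.1,"rx":0,"ry":0,"rz":0},
    {"x":0,"y":0,"z":0.1,"rx":0,"ry":0,"rz":0}
  ]
}}

```text
time_s: 16.95
ee_pos: [0.4622, -0.124, 0.1436]
orientation: [0.001, 0.994, 0.112, 0.0]
ft_force: [-5.1, 2.3, 11.5]
grip_width: 0.0001
```

{"name": "step_arm", "arguments": {
  "plan": [
    {"x":0,"y":0,"z":0.1,"rx":0,"ry":0,"rz":0},
    {"x":0,"y":0,"z":0.1,"rx":0,"ry":0,"rz":0}
  ]
}}

```text
time_s: 17.2
ee_pos: [0.4621, -0.124, 0.1417]
orientation: [0.001, 0.994, 0.112, 0.0]
ft_force: [-5.6, 1.3, 10.9]
grip_width: 0.0001
```

{"name": "step_arm", "arguments": {
  "plan": [
    {"x":0,"y":0,"z":0.1,"rx":0,"ry":0,"rz":0},
    {"x":0,"y":0,"z":0,"rx":0,"ry":0,"rz":0}
  ]
}}

```text
time_s: 17.45
ee_pos: [0.4622, -0.124, 0.1406]
orientation: [0.001, 0.994, 0.112, 0.0]
ft_force: [-4.0, 1.6, 11.0]
grip_width: 0.0003
```

{"name": "step_arm", "arguments": {
  "plan": [
    {"x":0,"y":0,"z":0.1,"rx":0,"ry":0,"rz":0},
    {"x":0,"y":0,"z":0.1,"rx":0,"ry":0,"rz":0},
    {"x":0,"y":0,"z":0.1,"rx":0,"ry":0,"rz":0},
    {"x":0,"y":0,"z":0.1,"rx":0,"ry":0,"rz":0}
  ]
}}

```text
time_s: 17.95
ee_pos: [0.4622, -0.124, 0.1367]
orientation: [0.001, 0.994, 0.112, 0.0]
ft_force: [-4.7, 0.5, 11.4]
grip_width: 0.0001
```

{"name": "step_arm", "arguments": {
  "plan": [
    {"x":0,"y":0,"z":0.1,"rx":0,"ry":0,"rz":0},
    {"x":0,"y":0,"z":0,"rx":0,"ry":0,"rz":0}
  ]
}}

```text
time_s: 18.2
ee_pos: [0.4622, -0.124, 0.1356]
orientation: [0.001, 0.994, 0.112, 0.0]
ft_force: [-4.4, 1.5, 10.4]
grip_width: -0.0001
```

{"name": "step_arm", "arguments": {
  "plan": [
    {"x":0,"y":0,"z":0.05,"rx":0,"ry":0,"rz":0},
    {"x":0,"y":0,"z":0,"rx":0,"ry":0,"rz":0}
  ]
}}

```text
time_s: 18.45
ee_pos: [0.4622, -0.124, 0.1351]
orientation: [0.001, 0.994, 0.112, 0.0]
ft_force: [-4.5, 1.8, 10.2]
grip_width: 0.0003
```

{"name": "step_arm", "arguments": {
  "plan": [
    {"x":0,"y":0,"z":0.05,"rx":0,"ry":0,"rz":0},
    {"x":0,"y":0,"z":0,"rx":0,"ry":0,"rz":0}
  ]
}}

```text
time_s: 18.7
ee_pos: [0.4622, -0.124, 0.1346]
orientation: [0.001, 0.994, 0.112, 0.0]
ft_force: [-4.0, 2.3, 11.8]
grip_width: 0.0002
```

{"name": "step_arm", "arguments": {
  "plan": [
    {"x":0,"y":0,"z":0.05,"rx":0,"ry":0,"rz":0},
    {"x":0,"y":0,"z":0,"rx":0,"ry":0,"rz":0}
  ]
}}

```text
time_s: 18.95
ee_pos: [0.4621, -0.124, 0.1342]
orientation: [0.001, 0.994, 0.112, 0.0]
ft_force: [-5.2, 0.8, 12.1]
grip_width: -0.0001
```

{"name": "step_arm", "arguments": {
  "plan": [
    {"x":0,"y":0,"z":0.05,"rx":0,"ry":0,"rz":0},
    {"x":0,"y":0,"z":0,"rx":0,"ry":0,"rz":0}
  ]
}}

```text
time_s: 19.2
ee_pos: [0.4622, -0.124, 0.1341]
orientation: [0.001, 0.994, 0.112, 0.0]
ft_force: [-7.0, 2.0, 14.1]
grip_width: 0.0003
```

{"name": "step_arm", "arguments": {
  "plan": [
    {"x":0,"y":0,"z":0.05,"rx":0,"ry":0,"rz":0},
    {"x":0,"y":0,"z":0,"rx":0,"ry":0,"rz":0}
  ]
}}

```text
time_s: 19.45
ee_pos: [0.4622, -0.124, 0.1341]
orientation: [0.001, 0.994, 0.112, 0.0]
ft_force: [-7.5, 1.9, 17.5]
grip_width: 0.0001
```

{"name": "step_arm", "arguments": {
  "plan": [
    {"x":0,"y":0,"z":0.05,"rx":0,"ry":0,"rz":0},
    {"x":0,"y":0,"z":0,"rx":0,"ry":0,"rz":0}
  ]
}}

```text
time_s: 19.7
ee_pos: [0.4622, -0.124, 0.134]
orientation: [0.001, 0.994, 0.112, 0.0]
ft_force: [-8.2, 2.4, 20.2]
grip_width: -0.0001
```

The hand has stopped at z=0.1340 while the force climbs 12→20 N, so the plunger is at its rigid stop after about 10 mm of travel. I'll retreat.

{"name": "step_arm", "arguments": {
  "plan": [
    {"x":0,"y":0,"z":-0.5,"rx":0,"ry":0,"rz":0},
    {"x":0,"y":0,"z":-2,"rx":0,"ry":0,"rz":0},
    {"x":0,"y":0,"z":-5,"rx":0,"ry":0,"rz":0},
    {"x":0,"y":0,"z":-6,"rx":0,"ry":0,"rz":0},
    {"x":0,"y":4,"z":-4,"rx":0,"ry":0,"rz":0}
  ]
}}

```text
time_s: 20.32
ee_pos: [0.4716, -0.1618, 0.3091]
orientation: [0.001, 0.994, 0.113, 0.002]
ft_force: [1.4, -0.6, 0.1]
grip_width: 0.0001
```

{"name": "step_arm", "arguments": {
  "plan": [
    {"x":0,"y":5,"z":0,"rx":0,"ry":0,"rz":0},
    {"x":0,"y":5,"z":0,"rx":0,"ry":0,"rz":0},
    {"x":0,"y":5,"z":0,"rx":0,"ry":0,"rz":0},
    {"x":0,"y":0,"z":0,"rx":0,"ry":0,"rz":0},
    {"x":0,"y":0,"z":0,"rx":0,"ry":0,"rz":0}
  ]
}}

```text
time_s: 20.95
ee_pos: [0.5038, -0.3086, 0.3055]
orientation: [0.0, 0.994, 0.111, -0.0]
ft_force: [0.1, 0.5, -0.5]
grip_width: 0.0001
```

```bash
python3 st.py; python3 ang.py
python3 - <<'E'
from h import *
from cell import cams
p,d=cams.camera("scene");W=cloud(p,d,cams.get_calibration("scene"));P0=[.462,-.123]
m=(np.hypot(W[...,0]-P0[0],W[...,1]-P0[1])<.03)&(W[...,2]>.12)&(W[...,2]<.16); print("plunger top z",np.percentile(W[m][:,2],[50,90,98]))
t,_=cams.camera("top")
cv2.imwrite("pics/f.png",np.hstack([cv2.resize(x[:,:,::-1],(400,300)) for x in(p,t)]))
E
```

```text
20.95 [ 0.5038 -0.3086  0.3055] [-0.59  0.07  1.69 -0.    1.38  0.76] 6.726808300277961e-05 [ 0.1  0.5 -0.5]
tool ang 1.571 TCP ang 0.574 rad 0.3472 Y 0.0862
1010 [-0.00434737  0.01017966] a 0.004347344813740897 0.0024908762003785874
plunger top z [0.13023092 0.13504104 0.13681305]
```

View pics/f.png

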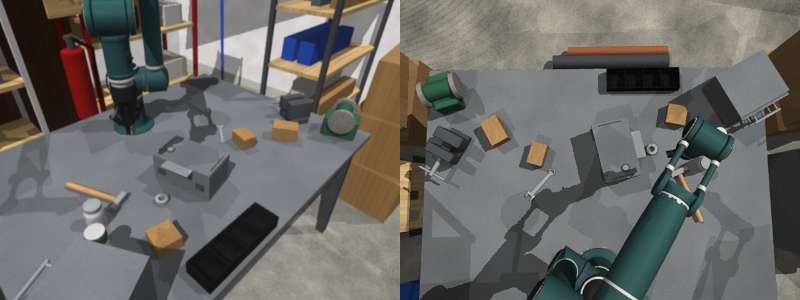

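The case is shut at (190,172) in the scene view. The plunger sits low, the bystanders are in place and the hand is clear at z 0.31.

```bash
python3 -c "
from cell import hand_in
print(hand_in())"
```

```text
the job is handed in; nothing more can be done
None
```

The lid is shut, the lock plunger is in to its stop, and the job was handed in at about 21 s of the 69 s allowed; `hand_in` gave no verdict.

**Lid:** I held the tab loosely between the fingers, tipped the lid over by turning about the hinge, and lowered it on the inner finger. During a 0.6 s pause near 0.4 rad the hand was carrying about 8 N. The depth fit of the lid angle read 0.000 rad just after lowering and 0.004 rad at the end, with about 0.01 rad of scatter.

**Lock:** I pushed the plunger down slowly with closed fingers. It slid at about 11–12 N, then stopped dead after about 10.4 mm of hand travel. I pressed on to 20 N (22 N total) to confirm the stop. The depth image puts the plunger top at 0.135–0.137 m, down from about 0.147 m.

**Last checks:** The wrist force was near zero and the hand was well clear at z 0.31. No bystander looked moved in the last pictures, though I judged that by eye and the arm hid part of the top view. Forces were read only at the end of each move, so brief peaks in between were not seen. The lid's closing speed was never measured directly; the commanded rate stayed under 0.4 rad/s. No check failed.

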